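# Run a low parcel under the code reader bridge

## Robot

A 6-joint arm with a two-finger parallel gripper is mounted at the origin on a cart in front of the work surface, level with it; the furniture and walls round the work are solid. World frame = base frame: x ahead of the robot, y to its left, z up, the work surface at z = 0. Lengths are in mm, angles in rad, forces in N, time in s.
With the tool pointing down it reaches from about 350 to 975 mm from the base axis. Payload 7.1 kg.
Tool frame: the origin (TCP) lies at the very end of the fingers, on their centre line; the grasp point (between the pads) lies 19 mm behind it; z points along the fingers, y is the line along which they close (so a half turn about z gives the same grasp; the last joint's range is limited). The gripper opens to 88 mm and grips with 3 to 60 N. Pads are 20 mm wide; open, the fingers measure 115 mm over their backs; the gripper's body (75 mm by 178 mm) begins 61 mm behind the grasp point.
Start: joints at [1.131, 0.423, 1.63, -0, 1.089, -0.019], TCP at [255.274, 570.473, 196.175] pointing down, gripper open.
Joint ranges: [-3, 3], [-0.9, 2.11], [0.09, 2.58], [-1.31, 4.45], [0.11, 2.69], [-2.54, 2.54]. Speed limits (rad/s): [2.39, 2.39, 3.01, 3.14, 3.14, 3.14].

## Interface

Orientations are given as a rotation vector (axis times angle).
In Python, from workcell import * gives the robot as it stands.
- The arm moves only by the tool step_arm, never from a script. Its argument "deltas" is a list of rows, each a list of 3 entries, a list of its own where there are three numbers: the shift along the tool's x, y, z in units of 300 mm (1.0 is 300 mm), then the turn, a rotation vector about the tool's x, y, z in units of 1.5 rad (1.0 is 1.5 rad), then the gripper command: -1 is shut, 1 is fully open, values between are in proportion. In form: [[[dx, dy, dz], [rx, ry, rz], gripper], ...]. A call has 1 to 20 rows; each row is the pose to reach, as a shift and turn from the pose commanded when the call began, along the tool's axes at that moment; what a row does not reach only later rows make up. A row lasts 1/12 s, in which the tool goes at most 41.7 mm and 7.16 degrees, less where a joint would pass 70% of its speed; a pose out of reach is approached as far as the arm can. A call with a number of a shift or a turn outside -1 to 1 is refused whole. A call with a gripper value outside its range is refused whole. The fingers move at their own pace and stop on an object; the grip force is fixed at half the most. Time passes only in rows, so rows that repeat a pose let the fingers close. It gives the time, the measured TCP pose, the force, the opening and the grip force at its end, in the units of the state.
- get_obs(): the state, without advancing time (a new reading comes with each control period).
- get_image(name): name is "scene" or "top"; returns a dict with "pixels" (420x560x3 uint8, red, green, blue), "fx", "fy", "cx", "cy" (pixels), "dist_coeffs" ([k1, k2, p1, p2, k3] as OpenCV has them; the pictures are not rectified), "T" (4x4, takes a point from camera to world coordinates). Camera axes: x right, y down, z forward; pixel columns grow to the right and rows downward; lengths in mm; the calibration is good to about 2 mm. A picture is of the moment at which its call begins. There is no depth.
- close_job(): hands the job in; it is judged then, once.
The state is a dict: "t": time; "qpos": joint angles; "qvel": joint speeds; "joint_torque": joint torques, N m; "ee_pos": TCP position; "orientation": TCP orientation; "ft_force": force on the tool from outside, world axes, zero at the start; "moment": the same for the moment, N m; "width": finger opening in mm; "grasp_force": force on a finger pad.
Only numpy, scipy, OpenCV 4.12 (cv2) and the standard library are available. Lean on these libraries where they do the work, as an engineer would, in place of code of your own. Each camera call takes 0.05 s, during which the arm holds its last target. There are 200 camera calls.

## Task

Unlock the code reader on the bench by sliding its transport lock out, away from the bridge, to its end stop. Then lay the low parcel (the flatter and smaller of the two cartons) on the reader's open deck in front of the bridge, lengthways between the low rails, let go of it, and push it from behind under the bridge until it is fully home against the stop inside. Leave the thicker carton and the rolls where they are.

Things in the scene. Friction and masses are not known exactly. Their poses are not given: they have to be found in the camera images.
- reader: Code reader fixed on the bench: 8 mm aluminium deck, low grey bridge (tunnel) over its far part, open deck towards the robot. Origin on the bench top, lane's centre line, below the roof's front edge; x along the lane into the tunnel, y left, z up. Deck x -180 to 135 mm, y +-70 mm, top z = 8 mm. Roof z 56 to 78 mm, y +-48, x 0 to 132; black housing on it, x 42 to 128, y +-35, up to z = 96.
- deck (a point): Middle of the open deck, on its top: x = -75, y = 0, z = 8 mm in the reader's frame, same axes; a good place to lay the parcel's centre. Two steel rails, 8 mm wide and 9 mm high above the deck, converge towards the tunnel: inner faces at about y = +-62 mm at x = -170 and +-37 mm at x = 0.
- mouth (a point): Middle of the tunnel's mouth, on the deck: x = 0, y = 0, z = 8 mm in the reader's frame, same axes. The tunnel goes from here along +x, 70 mm wide, 48 mm high above the deck, with 12 mm side walls.
- stop (a point): Foot of the stop wall that closes the tunnel: middle of its face, on the deck, x = 119 mm in the reader's frame, same axes. A low parcel that is home has its centre at x = 68.5 mm and its rear end 18 mm inside the roof's front edge: whatever pushes it must reach in under that edge at a slant.
- lock (a joint): Transport lock on the reader's right side, in m: 0 = bolt fully across the tunnel, 0.070 = fully out at its end stop (tunnel free). The grip slides along the reader's -y (away from the bridge); starts between 0 and 0.020. It stays where it is left and takes about 3 N to slide.
- lock_grip (a point): Middle of the top edge of the lock's grip: black upright plate, 60 mm in the reader's x, 16 mm thick in y, z 32 to 100 mm above the bench (this point z = 100). At x = 37, y = -97 mm minus the joint value in the reader's frame, same axes; the roof's edge is at y = -48. A steel bolt, 14 mm wide, z 11 to 27 mm, runs from it through the side wall into the tunnel.
- low_parcel: The low parcel: closed brown carton, 62 x 101 x 40 mm high, about 0.12 kg. Origin: centre of its underside; x along its 62 mm width, y along its 101 mm length, z up. It lies flat on the bench; either end may go first.
- thick_parcel: The other carton, brown with paler long sides, 70 x 121 x 50 mm high: too high for the tunnel, stays where it is. Origin and axes as for the low parcel.
- tape_roll: Roll of adhesive tape lying flat, 94 mm across, 25 mm high; stays. Origin: centre of its underside.
- label_roll: White roll of labels standing on its end, 73 mm across, 50 mm high; stays. Origin: centre of its underside.

How it is judged:
By the outcome, as a careful person would: the job done as asked, in the order asked, and still so for the second after the job is handed in, with the robot touching nothing.
It also fails if it takes over 72 s, if anything falls off the work surface, if the arm or the gripper's body presses on something with over 40 N, if the wrist force passes 120 N, or if a joint passes its speed limit or range.

## Working session

There is one attempt and no reset: what is moved stays moved. The work goes in short steps, Python scripts to look and compute and a tool call to move; the robot and the scene stay as the last step left them, time stands still between calls to the robot, and variables do not carry over. Pictures are saved under pics/ and viewed, at most 10 in all, crops included, and the job is handed in when it is done.

Besides the shell and the picture viewer there is one more tool, called as name([rows], argument=value, ...), one row to a line, values as JSON. step_arm: Moves the arm, as the interface text tells. Its arguments: {"type":"object","properties":{"deltas":{"type":"array","items":{"type":"array"}}},"required":["deltas"]}

```bash
mkdir -p pics; cat > h.py <<'E'
from workcell import *
import numpy as np, cv2
from scipy.spatial.transform import Rotation as R
def cam(n,f=None):
    im=get_image(n)
    if f: cv2.imwrite('pics/'+f,im['pixels'][:,:,::-1])
    K=np.array([[im['fx'],0,im['cx']],[0,im['fy'],im['cy']],[0,0,1.]])
    np.savez('cam_'+n,K=K,d=np.array(im['dist_coeffs'],float),T=np.array(im['T']))
    return im
def unproj(n,uv,z):
    c=np.load(f'cam_{n}.npz');p=cv2.undistortPoints(np.array(uv,float).reshape(-1,1,2),c['K'],c['d'])[:,0]
    d=np.c_[p,np.ones(len(p))]@c['T'][:3,:3].T;o=c['T'][:3,3]
    return o+d*((np.broadcast_to(z,len(p))-o[2])/d[:,2])[:,None]
def proj(n,P):
    c=np.load(f'cam_{n}.npz');Ti=np.linalg.inv(c['T'])
    return cv2.projectPoints(np.array(P,float).reshape(-1,1,3),cv2.Rodrigues(Ti[:3,:3])[0],Ti[:3,3],c['K'],c['d'])[0][:,0]
E
python3 - <<'E'
from h import *
for n in('scene','top'):
    im=cam(n,n+'0.png');print(np.round(im['T'],2).tolist(),im['fx'])
o=get_obs();print(o)
E
```

```text
[[0.66, -0.33, 0.67, -40.63], [-0.75, -0.26, 0.61, -460.37], [-0.03, -0.91, -0.41, 519.99], [0.0, 0.0, 0.0, 1.0]] 396.9904131572764
[[0.02, -1.0, 0.09, 503.29], [-1.0, -0.02, -0.02, 158.67], [0.02, -0.09, -1.0, 1601.28], [0.0, 0.0, 0.0, 1.0]] 522.4495130873936
{'t': 0.1, 'qpos': array([ 1.13097620e+00,  4.23749678e-01,  1.63058186e+00, -4.27283470e-06,
        1.08858201e+00, -1.90291464e-02]), 'qvel': array([-0.00057404, -0.00127385, -0.00198091, -0.00022856, -0.00139849,
       -0.00068312]), 'joint_torque': array([-6.48932905e-05, -5.45615888e+01, -2.74325860e+01,  6.45639212e-02,
        1.87340355e-02, -3.78869015e-05]), 'ee_pos': array([255.0763736 , 570.01481603, 195.5011131 ]), 'orientation': array([-6.56046068e-01, -3.07202534e+00,  2.02165112e-03]), 'ft_force': array([0.22465085, 0.03660022, 0.155725  ]), 'moment': array([ 0.00432955, -0.0590242 , -0.01184648]), 'grasp_force': 0.0, 'width': 87.53134276642304}
```

View pics/scene0.png

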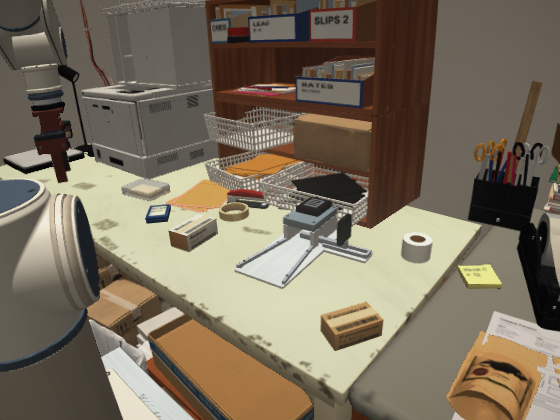

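View pics/top0.png

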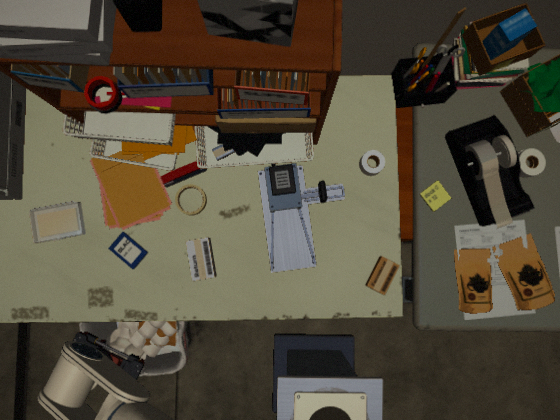

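The scene picture shows the reader at about (300,240) with its black lock grip at (345,230). One carton is at (193,232) with pale sides, and a plain brown one is at (351,325). In the top picture the reader is at (287,215), the grip at (322,190), the pale-sided carton at (201,258) and the brown one at (383,275). I'll enlarge the reader and the cartons.

```bash
python3 - <<'E'
import cv2
a=cv2.imread('pics/top0.png')
cv2.imwrite('pics/c1.png',cv2.resize(a[155:305,240:410],None,fx=4,fy=4,interpolation=cv2.INTER_CUBIC)[:600])
s=cv2.imread('pics/scene0.png')
cv2.imwrite('pics/c2.png',cv2.resize(s[185:355,225:395],None,fx=3.5,fy=3.5,interpolation=cv2.INTER_CUBIC))
E
```

```text
(no output)
```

View pics/c1.png

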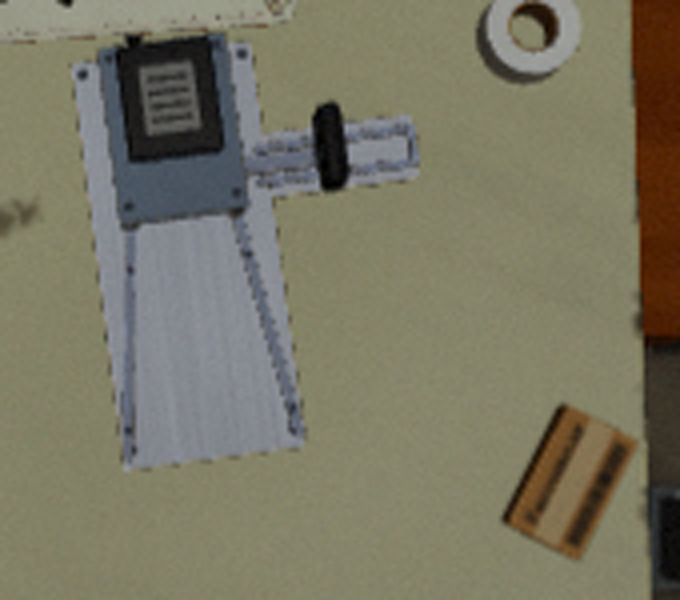

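View pics/c2.png

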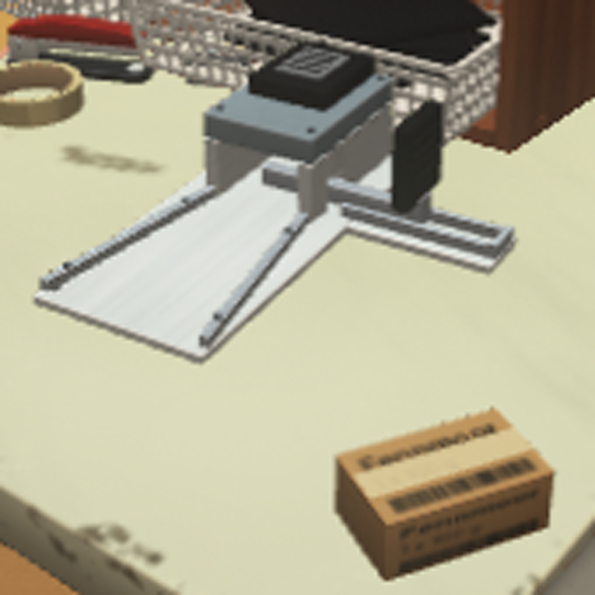

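In the enlarged views, crop 1 has the deck corners at (124,469), (302,447) and (76,63), the roof's front edge from (120,222) to (245,208), and the grip top from (328,105) to (330,190). The brown carton's top is at (566,405), (637,440), (578,559) and (508,520). Crop 2 shows the same items from the side, with the bolt across the tunnel. Next I'll fit the poses.

```bash
cat > fit.py <<'E'
from h import *
from scipy.optimize import least_squares
def c1(p): return ('top',[(p[0]+.5)/4-.5+240,(p[1]+.5)/4-.5+155])
def c2(p): return ('scene',[(p[0]+.5)/3.5-.5+225,(p[1]+.5)/3.5-.5+185])
def fit(obs,x0):
    def res(x,full=False):
        c,s=np.cos(x[2]),np.sin(x[2]);r=[]
        for (n,uv),P in obs:
            P=[v(x) if callable(v) else v for v in P]
            r.append(proj(n,[[x[0]+c*P[0]-s*P[1],x[1]+s*P[0]+c*P[1],P[2]]])[0]-uv)
        return np.array(r).ravel()
    o=least_squares(res,x0,loss='soft_l1')
    print(np.round(o.x,3));print(np.round(res(o.x).reshape(-1,2),1).tolist());return o.x
E
python3 - <<'E'
from fit import *
g=lambda x:-97-x[3]*100
print(unproj('top',[c1((182,215))[1]],78))
fit([(c1((124,469)),(-180,70,8)),(c1((302,447)),(-180,-70,8)),(c1((76,63)),(135,70,8)),(c1((120,224)),(0,48,78)),(c1((245,211)),(0,-48,78)),
 (c1((328,146)),(37,g,100)),(c2((37,298)),(-180,70,8)),(c2((200,358)),(-180,-70,8)),(c2((205,112)),(0,48,78)),(c2((302,137)),(0,-48,78)),(c2((416,118)),(37,g,100))],[650,150,0,.1])
for h,w,l in((40,31,50.5),(50,35,60.5)):
  fit([(c1((566,405)),(-w,l,h)),(c1((637,440)),(w,l,h)),(c1((578,559)),(w,-l,h)),(c1((508,520)),(-w,-l,h)),
  (c2((337,462)),(-w,l,h)),(c2((493,412)),(w,l,h)),(c2((552,472)),(w,-l,h)),(c2((387,524)),(-w,-l,h)),(c2((387,578)),(-w,-l,0))] if 0 else
  [(c1((566,405)),(-w,l,h)),(c1((637,440)),(w,l,h)),(c1((578,559)),(w,-l,h)),(c1((508,520)),(-w,-l,h)),
  (c2((337,462)),(-w,-l,h)),(c2((493,412)),(-w,l,h)),(c2((552,472)),(w,l,h)),(c2((387,524)),(w,-l,h)),(c2((387,578)),(w,-l,0))],[*unproj('top',[c1((572,482))[1]],40)[0][:2],-.4+0])
# thick and others
print(unproj('top',[(201,258),(372,162),(192,200)],[50,50,25]))
E
```

```text
[[650.34922667 146.2890225   78.        ]]
[6.50180e+02 1.43166e+02 1.47000e-01 1.37000e-01]
[[-0.2, 0.3], [1.1, -0.1], [-0.7, -0.2], [0.3, -0.1], [1.6, -0.9], [0.9, -0.7], [-2.3, -0.7], [-0.6, -0.1], [-1.4, 0.3], [2.6, 1.3], [-0.6, -1.3]]
[ 461.6   -149.94   -27.159]
[[0.0, -1.0], [0.7, -0.3], [0.6, 0.3], [-0.5, 0.5], [-1.5, -2.3], [0.3, -1.8], [1.4, -0.4], [-0.1, 0.7], [-0.8, 2.3]]
[ 461.459 -151.377    4.342]
[[-0.5, -4.4], [3.5, -4.3], [3.4, 4.0], [-1.0, 4.8], [-6.8, -4.0], [1.7, -9.1], [7.9, -6.6], [-0.4, 1.0], [-1.2, 7.2]]
[[ 500.45396235  391.46440808   50.        ]
 [ 799.52628919 -113.50488608   50.        ]
 [ 674.85319156  428.60434699   25.        ]]
```

```bash
cat > mv.py <<'E'
from h import *
RD=np.array([650.2,143.2]);RY=.147
def rp(x,y,z): c,s=np.cos(RY),np.sin(RY);return np.array([RD[0]+c*x-s*y,RD[1]+s*x+c*y,z])
def Rdown(a): # tool y at world angle a, z down
    y=np.array([np.cos(a),np.sin(a),0]);z=np.array([0,0,-1.]);return np.c_[np.cross(y,z),y,z]
def Rtilt(th,yaw=RY,s=1): # tool z leaning forward along yaw, y lateral
    f=np.array([np.cos(yaw),np.sin(yaw),0]);z=np.sin(th)*f-np.cos(th)*np.array([0,0,1.]);y=s*np.array([-f[1],f[0],0]);return np.c_[np.cross(y,z),y,z]
def plan(pts):
    o=get_obs();p=o['ee_pos'];R0=R.from_rotvec(o['orientation'])
    print('t',round(o['t'],2),p.round(1),'q',o['qpos'].round(2),'w',round(o['width'],1),'F',o['ft_force'].round(1))
    for q,Rm in pts:
        d=R0.inv().apply(np.array(q)-p)/300;r=(R0.inv()*R.from_matrix(Rm)).as_rotvec()/1.5
        print('->',np.round(q,1),'d',d.round(4).tolist(),'r',r.round(4).tolist(),'rows',round(max(np.linalg.norm(d)*300/41.7,np.linalg.norm(r)*1.5/.125),1))
E
python3 - <<'E'
from mv import *
D=Rdown(RY);a=rp(37,-75,180)
plan([(np.array([480,330,200]),Rdown(.6)),(a,D),(rp(37,-75,65),D),(rp(37,-75-100,65),D)])
E
```

```text
t 0.1 [255.1 570.  195.5] q [ 1.13  0.42  1.63 -0.    1.09 -0.02] w 87.5 F [0.2 0.  0.2]
-> [480 330 200] d [-1.0111, -0.424, -0.0145] r [-0.0009, 0.0002, 0.3667] rows 7.9
-> [697.8  74.4 180. ] d [-2.0218, -0.905, 0.0528] r [-0.0008, 0.0004, 0.6687] rows 15.9
-> [697.8  74.4  65. ] d [-2.0218, -0.9045, 0.4362] r [-0.0008, 0.0004, 0.6687] rows 16.2
-> [712.4 -24.5  65. ] d [-2.201, -1.1855, 0.4365] r [-0.0008, 0.0004, 0.6687] rows 18.3
```

step_arm([
  [[-1,-0.44,0],[0,0,0.33],-1],
  [[-1,-0.44,0],[0,0,0.33],-1],
  [[-1,-0.44,0],[0,0,0.33],-1],
  [[-1,-0.44,0],[0,0,0.33],-1],
  [[-1,-0.44,0],[0,0,0.33],-1],
  [[-1,-0.44,0],[0,0,0.33],-1],
  [[-1,-0.44,0],[0,0,0.33],-1],
  [[-1,-0.44,0],[0,0,0.33],-1],
  [[-1,-0.44,0],[0,0,0.33],-1],
  [[-1,-0.44,0],[0,0,0.33],-1],
  [[-1,-0.44,0],[0,0,0.33],-1],
])

```text
t: 1.02
ee_pos: [474.7, 327.5, 195.8]
orientation: [-1.39, -2.817, 0.001]
ft_force: [0.2, -0.1, -0.2]
width: 17.9
grasp_force: 0.0
```

```bash
python3 - <<'E'
from mv import *
D=Rdown(RY)
plan([(rp(37,-75,180),D),(rp(37,-75,65),D)])
E
```

```text
t 1.02 [474.7 327.5 195.8] q [ 0.58  0.35  1.74  0.    1.05 -0.07] w 17.9 F [ 0.2 -0.1 -0.2]
-> [697.8  74.4 180. ] d [-1.1219, 0.0767, 0.0523] r [-0.0006, -0.0002, 0.3382] rows 8.1
-> [697.8  74.4  65. ] d [-1.122, 0.077, 0.4356] r [-0.0006, -0.0002, 0.3382] rows 8.7
```

step_arm([
  [[-1,0.07,0.03],[0,0,0.338],-1],
  [[-1,0.07,0.03],[0,0,0.338],-1],
  [[-1,0.07,0.03],[0,0,0.338],-1],
  [[-1,0.07,0.03],[0,0,0.338],-1],
  [[-1,0.07,0.03],[0,0,0.338],-1],
  [[-1,0.07,0.03],[0,0,0.338],-1],
  [[-1,0.07,0.03],[0,0,0.338],-1],
  [[-1,0.07,0.03],[0,0,0.338],-1],
  [[-1,0.07,0.03],[0,0,0.338],-1],
  [[-1,0.07,0.03],[0,0,0.338],-1],
  [[-1,0.07,0.03],[0,0,0.338],-1],
])

```text
t: 1.93
ee_pos: [673.2, 104.5, 186.9]
orientation: [-2.048, -2.381, 0.001]
ft_force: [0.6, -0.7, -0.0]
width: 0.3
grasp_force: 0.0
```

```bash
python3 - <<'E'
from mv import *
D=Rdown(RY)
plan([(rp(37,-75,180),D),(rp(37,-75,65),D)])
E
```

```text
t 1.93 [673.2 104.5 186.9] q [ 0.14  0.52  1.5   0.    1.13 -0.01] w 0.3 F [ 0.6 -0.7 -0. ]
-> [697.8  74.4 180. ] d [-0.1115, 0.0662, 0.0229] r [-0.0008, -0.0003, 0.0021] rows 0.9
-> [697.8  74.4  65. ] d [-0.1117, 0.0667, 0.4063] r [-0.0008, -0.0003, 0.0021] rows 3.1
```

step_arm([
  [[-0.112,0.066,0.02],[0,0,0.002],-1],
  [[-0.112,0.066,0.02],[0,0,0.002],-1],
  [[-0.112,0.066,0.02],[0,0,0.002],-1],
  [[-0.112,0.066,0.1],[0,0,0.002],-1],
  [[-0.112,0.066,0.2],[0,0,0.002],-1],
  [[-0.112,0.066,0.26],[0,0,0.002],-1],
  [[-0.112,0.066,0.31],[0,0,0.002],-1],
  [[-0.112,0.066,0.36],[0,0,0.002],-1],
  [[-0.112,0.066,0.4],[0,0,0.002],-1],
  [[-0.112,0.066,0.4],[0,0,0.002],-1],
])

```text
t: 2.77
ee_pos: [697.4, 72.6, 64.7]
orientation: [-2.052, -2.375, 0.004]
ft_force: [-0.4, 0.3, 0.1]
width: 0.5
grasp_force: 0.0
```

```bash
python3 - <<'E'
from mv import *
D=Rdown(RY)
plan([(rp(37,-90,65),D),(rp(37,-150,65),D)])
im=cam('top','t1.png');a=cv2.imread('pics/t1.png')
s=cam('scene','s1.png');b=cv2.imread('pics/s1.png')
A=cv2.resize(a[150:290,250:390],(400,400),interpolation=3);B=cv2.resize(b[150:290,260:400],(400,400),interpolation=3)
cv2.imwrite('pics/c3.png',cv2.hconcat([A,B]))
E
```

```text
t 2.77 [697.4  72.6  64.7] q [ 0.09  0.68  1.52  0.    0.95 -0.06] w 0.5 F [-0.4  0.3  0.1]
-> [700.   59.6  65. ] d [-0.0441, 0.0023, -0.0011] r [-0.0024, -0.0002, -0.0009] rows 0.3
-> [7.088e+02 2.000e-01 6.500e+01] d [-0.2441, 0.0026, -0.0011] r [-0.0024, -0.0002, -0.0009] rows 1.8
```

View pics/c3.png

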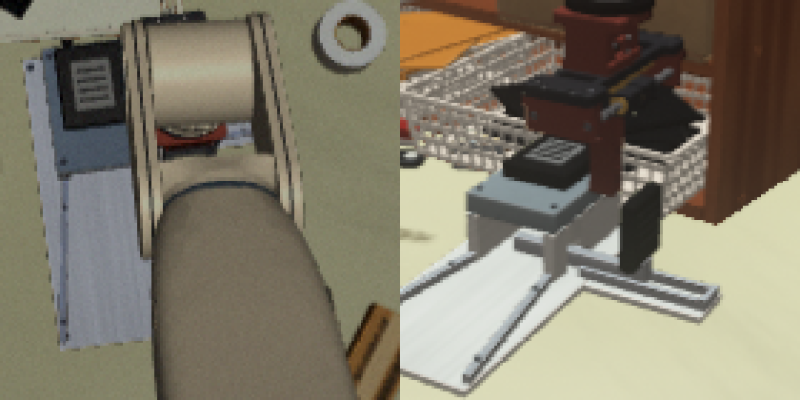

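The picture shows the closed fingers between the roof and the lock plate, at (605,160), with the plate at (640,230). I'll push it outwards now.

step_arm([
  [[-0.02,0.002,0],[0,0,0],-1],
  [[-0.04,0.002,0],[0,0,0],-1],
  [[-0.06,0.002,0],[0,0,0],-1],
  [[-0.08,0.002,0],[0,0,0],-1],
  [[-0.1,0.002,0],[0,0,0],-1],
  [[-0.12,0.002,0],[0,0,0],-1],
  [[-0.14,0.002,0],[0,0,0],-1],
  [[-0.16,0.002,0],[0,0,0],-1],
  [[-0.18,0.002,0],[0,0,0],-1],
  [[-0.2,0.002,0],[0,0,0],-1],
  [[-0.21,0.002,0],[0,0,0],-1],
  [[-0.22,0.002,0],[0,0,0],-1],
  [[-0.22,0.002,0],[0,0,0],-1],
])

```text
t: 3.95
ee_pos: [709.1, 5.9, 66.9]
orientation: [2.055, 2.376, -0.001]
ft_force: [0.5, -0.1, -0.5]
width: 0.6
grasp_force: 0.0
```

step_arm([
  [[-0.01,0,0],[0,0,0],-1],
  [[-0.02,0,0],[0,0,0],-1],
])

```text
t: 4.12
ee_pos: [709.2, 3.8, 66.9]
orientation: [-2.053, -2.372, -0.004]
ft_force: [-2.8, 25.3, 3.9]
width: 0.3
grasp_force: 12.2
```

step_arm([
  [[-0.007,0,0],[0,0,0],-1],
  [[-0.015,0,0],[0,0,0],-1],
])

```text
t: 4.28
ee_pos: [709.2, 3.6, 66.9]
orientation: [-2.05, -2.368, -0.008]
ft_force: [-4.3, 36.3, 6.4]
width: 0.5
grasp_force: 18.9
```

step_arm([
  [[-0.005,0,0],[0,0,0],-1],
  [[-0.01,0,0],[0,0,0],-1],
])

```text
t: 4.45
ee_pos: [709.2, 3.5, 67.0]
orientation: [-2.048, -2.367, -0.011]
ft_force: [-5.6, 44.4, 7.3]
width: 0.5
grasp_force: 22.4
```

step_arm([
  [[0.1,0,0],[0,0,0],-1],
  [[0.1,0,0],[0,0,0],-1],
  [[0.1,0,-0.1],[0,0,0],-1],
  [[0.1,0,-0.2],[0,0,0],-1],
  [[0.1,0,-0.3],[0,0,0],0],
  [[0.1,0,-0.4],[0,0,0],1],
  [[0.1,0,-0.4],[0,0,0],1],
])

```text
t: 5.03
ee_pos: [710.2, 22.3, 193.9]
orientation: [2.05, 2.371, 0.008]
ft_force: [1.0, -0.4, 1.2]
width: 17.1
grasp_force: 0.0
```

```bash
python3 - <<'E'
from mv import *
D=Rdown(1.115)
plan([([461.6,-150,180],D),([461.6,-150,13],D)])
E
```

```text
t 5.03 [710.2  22.3 193.9] q [ 0.02  0.55  1.43 -0.    1.15 -0.13] w 17.1 F [ 1.  -0.4  1.2]
-> [ 461.6 -150.   180. ] d [-0.4485, -0.9033, 0.0392] r [0.0048, 0.0043, -0.6466] rows 7.8
-> [ 461.6 -150.    13. ] d [-0.4473, -0.9083, 0.5958] r [0.0048, 0.0043, -0.6466] rows 8.5
```

step_arm([
  [[-0.448,-0.904,0.04],[0.005,0.004,-0.646],1],
  [[-0.448,-0.904,0.04],[0.005,0.004,-0.646],1],
  [[-0.448,-0.904,0.04],[0.005,0.004,-0.646],1],
  [[-0.448,-0.904,0.04],[0.005,0.004,-0.646],1],
  [[-0.448,-0.904,0.04],[0.005,0.004,-0.646],1],
  [[-0.448,-0.904,0.04],[0.005,0.004,-0.646],1],
  [[-0.448,-0.904,0.04],[0.005,0.004,-0.646],1],
  [[-0.448,-0.904,0.04],[0.005,0.004,-0.646],1],
  [[-0.448,-0.904,0.04],[0.005,0.004,-0.646],1],
  [[-0.448,-0.904,0.04],[0.005,0.004,-0.646],1],
  [[-0.448,-0.904,0.04],[0.005,0.004,-0.646],1],
])

```text
t: 5.95
ee_pos: [458.8, -149.1, 175.2]
orientation: [-0.714, -3.051, 0.003]
ft_force: [0.4, 0.3, 1.0]
width: 87.3
grasp_force: 0.0
```

```bash
python3 - <<'E'
from mv import *
D=Rdown(1.115)
plan([([461.6,-150,60],D),([461.6,-150,13],D)])
cam('top','t2.png');a=cv2.imread('pics/t2.png')
cam('scene','s2.png');b=cv2.imread('pics/s2.png')
A=cv2.resize(a[150:310,240:400],(400,400),interpolation=3);B=cv2.resize(b[190:350,240:400],(400,400),interpolation=3)
cv2.imwrite('pics/c4.png',cv2.hconcat([A,B]))
E
```

```text
t 5.95 [ 458.8 -149.1  175.2] q [-0.34  0.25  1.95 -0.    0.95 -1.45] w 87.3 F [0.4 0.3 1. ]
-> [ 461.6 -150.    60. ] d [-0.0126, 0.003, 0.384] r [-0.0025, -0.0052, -0.0025] rows 2.8
-> [ 461.6 -150.    13. ] d [-0.0138, 0.0036, 0.5407] r [-0.0025, -0.0052, -0.0025] rows 3.9
```

View pics/c4.png

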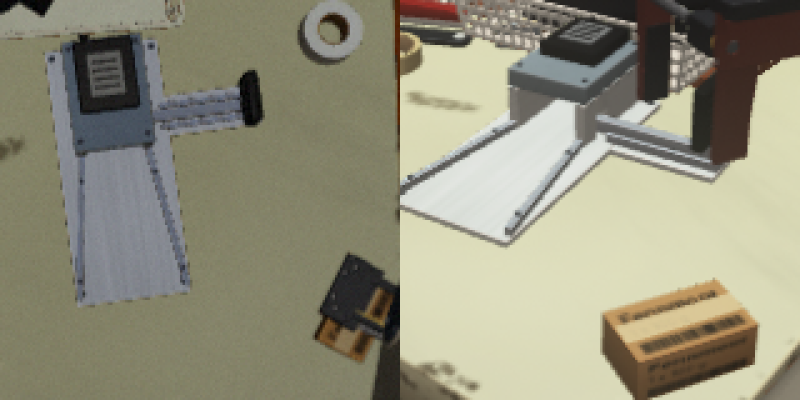

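The lock is now at the far end of its slide (250,100), the tunnel is clear, and the open gripper is above the parcel. Next I'll descend and grasp.

step_arm([
  [[-0.013,0.003,0.12],[-0.002,-0.005,-0.002],1],
  [[-0.013,0.003,0.24],[-0.002,-0.005,-0.002],1],
  [[-0.013,0.003,0.33],[-0.002,-0.005,-0.002],1],
  [[-0.013,0.003,0.41],[-0.002,-0.005,-0.002],1],
  [[-0.013,0.003,0.47],[-0.002,-0.005,-0.002],1],
  [[-0.013,0.003,0.52],[-0.002,-0.005,-0.002],1],
  [[-0.013,0.003,0.535],[-0.002,-0.005,-0.002],1],
  [[-0.013,0.003,0.535],[-0.002,-0.005,-0.002],-1],
  [[-0.013,0.003,0.535],[-0.002,-0.005,-0.002],-1],
  [[-0.013,0.003,0.535],[-0.002,-0.005,-0.002],-1],
  [[-0.013,0.003,0.535],[-0.002,-0.005,-0.002],-1],
  [[-0.013,0.003,0.535],[-0.002,-0.005,-0.002],-1],
  [[-0.013,0.003,0.535],[-0.002,-0.005,-0.002],-1],
])

```text
t: 7.13
ee_pos: [460.8, -150.1, 15.4]
orientation: [0.707, 3.061, -0.001]
ft_force: [-0.1, 1.1, -0.1]
width: 51.1
grasp_force: 0.0
```

step_arm([
  [[0,0,-0.04],[0,0,0],-1],
  [[0,0,-0.12],[0,0,0],-1],
  [[0,0,-0.22],[0,0,0],-1],
  [[0,0,-0.32],[0,0,0],-1],
  [[0,0,-0.32],[0,0,0],-1],
])

```text
t: 7.55
ee_pos: [463.7, -151.1, 115.7]
orientation: [0.705, 3.054, -0.002]
ft_force: [0.9, -0.1, -0.1]
width: 17.6
grasp_force: 0.0
```

```bash
python3 - <<'E'
from mv import *
D=Rdown(RY+np.pi/2)
plan([(rp(-85,0,110),D),(rp(-85,0,24),D)])
E
```

```text
t 7.55 [ 463.7 -151.1  115.7] q [-0.34  0.34  1.99 -0.    0.8  -1.46] w 17.6 F [ 0.9 -0.1 -0.1]
-> [566.1 130.7 110. ] d [0.1054, 0.994, 0.0184] r [-0.0013, 0.005, -0.4006] rows 7.2
-> [566.1 130.7  24. ] d [0.1076, 0.9939, 0.3051] r [-0.0013, 0.005, -0.4006] rows 7.5
```

```bash
python3 - <<'E'
from mv import *
cam('top','t3.png');a=cv2.imread('pics/t3.png')
cam('scene','s3.png');b=cv2.imread('pics/s3.png')
A=cv2.resize(a[200:320,310:430],(400,400),interpolation=3);B=cv2.resize(b[200:360,270:430],(400,400),interpolation=3)
cv2.imwrite('pics/c5.png',cv2.hconcat([A,B]))
print(proj('top',[[461,-150,15],[461,-150,40]]),proj('scene',[[461,-150,15],[461,-150,40]]))
E
```

```text
[[381.33417104 274.63014005]
 [382.95248933 274.88284609]] [[350.59241941 327.45862568]
 [351.20904819 316.99338208]]
```

View pics/c5.png

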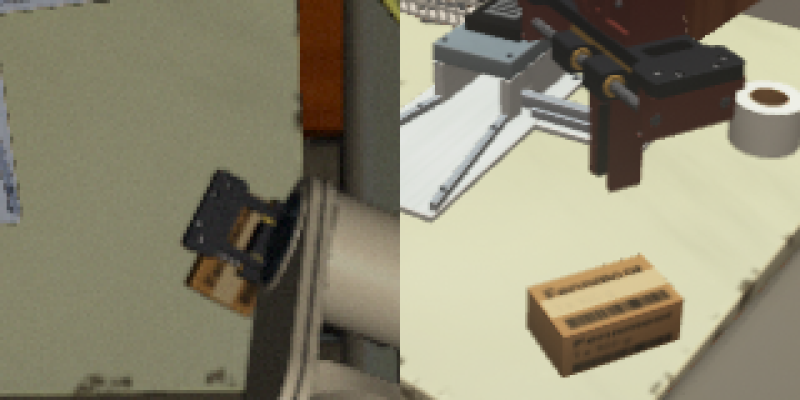

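```bash
python3 - <<'E'
from mv import *
o=get_obs();print(o['width'],o['qpos'].round(3))
p=o['ee_pos'];R0=R.from_rotvec(o['orientation']).as_matrix()
for L in(0,-80,-140):
  for n in('top','scene'): print(L,n,(p+R0[:,2]*L).round(0),proj(n,[p+R0[:,2]*L])[0].round(1))
print('y',R0[:,1].round(2))
E
python3 - <<'E'
import cv2
a=cv2.imread('pics/t2.png');b=cv2.imread('pics/s3.png')
cv2.imwrite('pics/c6.png',cv2.hconcat([cv2.resize(a[230:310,330:410],(400,400),interpolation=3),cv2.resize(b[190:350,270:430],(400,400),interpolation=3)]))
E
```

```text
10.228865285610679 [-3.390e-01  3.460e-01  1.997e+00 -1.000e-03  7.960e-01 -1.455e+00]
0 top [ 461. -150.  112.] [388.  275.5]
0 scene [ 461. -150.  112.] [353.3 284.8]
-80 top [ 461. -150.  192.] [394.1 276.5]
-80 scene [ 461. -150.  192.] [355.3 245.3]
-140 top [ 461. -150.  252.] [399.1 277.4]
-140 scene [ 461. -150.  252.] [356.9 212.8]
y [ 0.44  0.9  -0.  ]
```

View pics/c6.png

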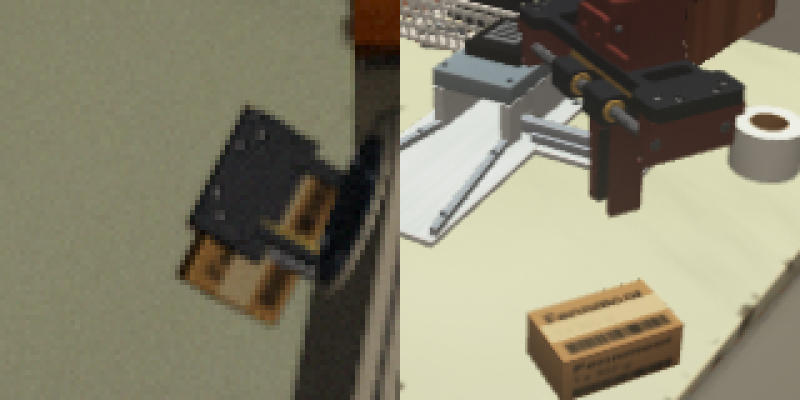

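The parcel hasn't moved: the fingers closed to 51 mm without touching it. In the scene picture the tips appear at about (360,275), roughly 10 px above the projected TCP (353,285). To measure the true tip height I'll touch free bench with the fingers closed.

```bash
python3 - <<'E'
from mv import *
D=Rdown(1.115)
plan([([440,-30,50],D)])
b=cv2.imread('pics/s3.png').astype(int)[180:300,320:420]
m=(b[:,:,2]>1.6*b[:,:,1])&(b[:,:,2]>1.6*b[:,:,0])&(b[:,:,2]>40)&(b[:,:,2]<140)
ys,xs=np.nonzero(m[:110]);
for r in range(60,105,3):
    k=np.nonzero(m[r])[0]; print(r+180,(k.min()+320,k.max()+320,len(k)) if len(k) else None)
E
```

```text
t 7.65 [ 461.4 -150.3  112. ] q [-0.34  0.35  2.   -0.    0.8  -1.46] w 10.2 F [-0.2  0.5 -0.5]
-> [440 -30  50] d [0.2405, 0.3291, 0.206] r [-0.0002, 0.0017, 0.0012] rows 3.3
240 None
243 None
246 None
249 None
252 None
255 None
258 None
261 None
264 None
267 None
270 None
273 None
276 None
279 None
282 None
```

step_arm([
  [[0.24,0.33,0],[0,0.002,0],-1],
  [[0.24,0.33,0],[0,0.002,0],-1],
  [[0.24,0.33,0.05],[0,0.002,0],-1],
  [[0.24,0.33,0.1],[0,0.002,0],-1],
  [[0.24,0.33,0.15],[0,0.002,0],-1],
  [[0.24,0.33,0.2],[0,0.002,0],-1],
  [[0.24,0.33,0.23],[0,0.002,0],-1],
  [[0.24,0.33,0.25],[0,0.002,0],-1],
  [[0.24,0.33,0.25],[0,0.002,0],-1],
])

```text
t: 8.4
ee_pos: [437.8, -29.4, 34.2]
orientation: [-0.706, -3.054, 0.0]
ft_force: [0.3, 0.6, -0.4]
width: 0.2
grasp_force: 0.0
```

step_arm([
  [[0,0,0.015],[0,0,0],-1],
  [[0,0,0.03],[0,0,0],-1],
  [[0,0,0.04],[0,0,0],-1],
  [[0,0,0.04],[0,0,0],-1],
])

```text
t: 8.73
ee_pos: [438.9, -29.5, 23.4]
orientation: [-0.706, -3.057, -0.0]
ft_force: [-0.5, 0.8, 0.5]
width: 0.6
grasp_force: 0.0
```

step_arm([
  [[0,0,0.01],[0,0,0],-1],
  [[0,0,0.02],[0,0,0],-1],
  [[0,0,0.02],[0,0,0],-1],
])

```text
t: 8.98
ee_pos: [438.8, -29.4, 17.4]
orientation: [-0.706, -3.057, -0.0]
ft_force: [-0.1, 1.0, 0.5]
width: 0.4
grasp_force: 0.0
```

```bash
python3 - <<'E'
from mv import *
plan([]);o=get_obs();p=o['ee_pos']
cam('top','t4.png');cam('scene','s4.png')
print(proj('top',[p]),proj('scene',[p]))
a=cv2.imread('pics/t4.png');b=cv2.imread('pics/s4.png')
u,v=proj('scene',[p])[0].astype(int)
cv2.imwrite('pics/c7.png',cv2.hconcat([cv2.resize(a[230:330,290:390],(400,400),interpolation=3),cv2.resize(b[v-60:v+40,u-50:u+50],(400,400),interpolation=3)]))
E
```

```text
t 8.98 [438.8 -29.4  17.4] q [-0.09  0.48  2.13  0.    0.54 -1.21] w 0.4 F [-0.1  1.   0.5]
[[341.68255471 281.33223665]] [[294.41887551 306.78476267]]
```

View pics/c7.png

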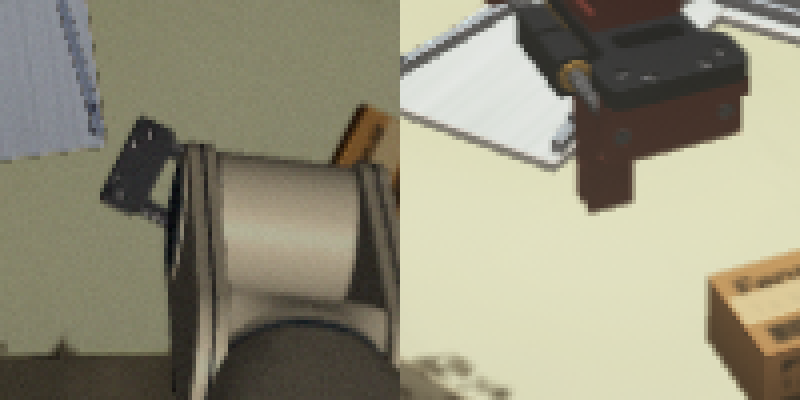

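The fingertip is at crop (605,208), and the reported TCP projects to (600,240). So the real tips sit about 15–20 mm above the reported TCP. I'll keep probing down slowly to measure it.

step_arm([
  [[0,0,0.015],[0,0,0],-1],
  [[0,0,0.03],[0,0,0],-1],
  [[0,0,0.03],[0,0,0],-1],
])

```text
t: 9.33
ee_pos: [438.5, -29.3, 7.9]
orientation: [-0.706, -3.056, -0.0]
ft_force: [-0.4, 1.2, 0.5]
width: 0.5
grasp_force: 0.0
```

step_arm([
  [[0,0,0.01],[0,0,0],-1],
  [[0,0,0.02],[0,0,0],-1],
  [[0,0,0.02],[0,0,0],-1],
])

```text
t: 9.58
ee_pos: [438.6, -29.3, 2.1]
orientation: [-0.706, -3.056, -0.0]
ft_force: [-0.7, -0.0, -0.2]
width: 0.4
grasp_force: 0.0
```

step_arm([
  [[0,0,0.01],[0,0,0],-1],
  [[0,0,0.02],[0,0,0],-1],
  [[0,0,0.02],[0,0,0],-1],
])

```text
t: 9.83
ee_pos: [438.6, -29.3, -3.8]
orientation: [-0.706, -3.057, -0.0]
ft_force: [-0.1, 0.2, 0.3]
width: 0.4
grasp_force: 0.0
```

step_arm([
  [[0,0,0.007],[0,0,0],-1],
  [[0,0,0.013],[0,0,0],-1],
  [[0,0,0.013],[0,0,0],-1],
])

```text
t: 10.08
ee_pos: [438.8, -29.3, -7.5]
orientation: [-0.706, -3.057, -0.0]
ft_force: [-0.6, 0.4, 0.1]
width: 0.3
grasp_force: 0.0
```

step_arm([
  [[0,0,0.007],[0,0,0],-1],
  [[0,0,0.013],[0,0,0],-1],
  [[0,0,0.013],[0,0,0],-1],
])

```text
t: 10.33
ee_pos: [438.7, -29.3, -11.4]
orientation: [-0.706, -3.057, -0.0]
ft_force: [-0.4, 0.8, 0.1]
width: 0.2
grasp_force: 0.0
```

step_arm([
  [[0,0,0.007],[0,0,0],-1],
  [[0,0,0.013],[0,0,0],-1],
  [[0,0,0.013],[0,0,0],-1],
])

```text
t: 10.58
ee_pos: [438.7, -29.3, -15.3]
orientation: [-0.706, -3.057, -0.0]
ft_force: [0.2, 0.4, -0.8]
width: 0.5
grasp_force: 0.0
```

step_arm([
  [[0,0,0.007],[0,0,0],-1],
  [[0,0,0.01],[0,0,0],-1],
  [[0,0,0.01],[0,0,0],-1],
])

```text
t: 10.83
ee_pos: [438.7, -29.3, -18.2]
orientation: [-0.706, -3.057, -0.0]
ft_force: [0.0, 0.2, -0.1]
width: 0.4
grasp_force: 0.0
```

step_arm([
  [[0,0,0.007],[0,0,0],-1],
  [[0,0,0.01],[0,0,0],-1],
  [[0,0,0.01],[0,0,0],-1],
])

```text
t: 11.08
ee_pos: [438.7, -29.3, -21.3]
orientation: [-0.706, -3.057, -0.0]
ft_force: [-0.0, 0.1, 0.2]
width: 0.2
grasp_force: 0.0
```

step_arm([
  [[0,0,0.005],[0,0,0],-1],
  [[0,0,0.01],[0,0,0],-1],
  [[0,0,0.01],[0,0,0],-1],
])

```text
t: 11.33
ee_pos: [438.7, -29.3, -24.3]
orientation: [-0.706, -3.057, -0.0]
ft_force: [-0.3, -0.1, 0.1]
width: 0.5
grasp_force: 0.0
```

step_arm([
  [[0,0,0.005],[0,0,0],-1],
  [[0,0,0.01],[0,0,0],-1],
  [[0,0,0.01],[0,0,0],-1],
])

```text
t: 11.58
ee_pos: [438.9, -29.3, -26.2]
orientation: [-0.706, -3.057, -0.0]
ft_force: [-2.8, 0.5, 16.2]
width: 0.5
grasp_force: 8.1
```

step_arm([
  [[0,0,0.005],[0,0,0],-1],
  [[0,0,0.01],[0,0,0],-1],
  [[0,0,0.01],[0,0,0],-1],
])

```text
t: 11.83
ee_pos: [439.0, -29.3, -26.5]
orientation: [-0.706, -3.058, -0.001]
ft_force: [-12.3, 0.4, 66.9]
width: 0.1
grasp_force: 33.6
```

Contact came at reported z ≈ -26, so the true tip is 26 mm above the reported TCP. I'll apply that correction and go back to the parcel.

step_arm([
  [[0,0,-0.1],[0,0,0],-1],
  [[0,0,-0.2],[0,0,0],-1],
  [[0,0,-0.3],[0,0,0],1],
  [[0,0,-0.4],[0,0,0],1],
  [[0,0,-0.4],[0,0,0],1],
])

```text
t: 12.25
ee_pos: [442.6, -29.7, 94.4]
orientation: [0.706, 3.057, 0.002]
ft_force: [1.8, -0.2, -0.9]
width: 17.1
grasp_force: 0.0
```

```bash
python3 - <<'E'
from mv import *
p=[438.8,-29.4,43.4]; y=np.array([.44,.9,0])
for k in(0,-13): print(proj('scene',[np.array(p)+k*y])[0].round(1),'seen near tip',(244+205/4,246+208/4))
D=Rdown(1.115)
plan([([461.6,-150,90],D),([461.6,-150,-12],D)])
E
```

```text
[294.2 296.3] seen near tip (295.25, 298.0)
[296.7 299.9] seen near tip (295.25, 298.0)
t 12.25 [442.6 -29.7  94.4] q [-0.09  0.33  2.1   0.    0.72 -1.21] w 17.1 F [ 1.8 -0.2 -0.9]
-> [ 461.6 -150.    90. ] d [-0.2327, -0.3325, 0.0149] r [0.0015, 0.0025, 0.0013] rows 2.9
-> [ 461.6 -150.   -12. ] d [-0.2314, -0.3333, 0.3549] r [0.0015, 0.0025, 0.0013] rows 3.9
```

step_arm([
  [[-0.232,-0.333,0],[0.001,0.002,0.001],1],
  [[-0.232,-0.333,0],[0.001,0.002,0.001],1],
  [[-0.232,-0.333,0],[0.001,0.002,0.001],1],
  [[-0.232,-0.333,0],[0.001,0.002,0.001],1],
  [[-0.232,-0.333,0],[0.001,0.002,0.001],1],
  [[-0.232,-0.333,0],[0.001,0.002,0.001],1],
  [[-0.232,-0.333,0.05],[0.001,0.002,0.001],1],
  [[-0.232,-0.333,0.1],[0.001,0.002,0.001],1],
  [[-0.232,-0.333,0.15],[0.001,0.002,0.001],1],
  [[-0.232,-0.333,0.2],[0.001,0.002,0.001],1],
  [[-0.232,-0.333,0.25],[0.001,0.002,0.001],1],
  [[-0.232,-0.333,0.3],[0.001,0.002,0.001],1],
  [[-0.232,-0.333,0.34],[0.001,0.002,0.001],1],
  [[-0.232,-0.333,0.355],[0.001,0.002,0.001],1],
  [[-0.232,-0.333,0.355],[0.001,0.002,0.001],1],
])

```text
t: 13.5
ee_pos: [456.3, -148.0, -17.8]
orientation: [-0.704, -3.051, 0.0]
ft_force: [-0.1, 0.5, 0.5]
width: 88.2
grasp_force: 0.0
```

step_arm([
  [[0,0,0],[0,0,0],-1],
  [[0,0,0],[0,0,0],-1],
  [[0,0,0],[0,0,0],-1],
  [[0,0,0],[0,0,0],-1],
  [[0,0,0],[0,0,0],-1],
  [[0,0,0],[0,0,0],-1],
  [[0,0,0],[0,0,0],-1],
])

```text
t: 14.08
ee_pos: [458.1, -149.7, -16.1]
orientation: [-0.708, -3.054, 0.001]
ft_force: [0.0, 2.0, 6.1]
width: 61.3
grasp_force: 30.0
```

step_arm([
  [[0,0,0],[0,0,0],0.8],
  [[0,0,0],[0,0,0],0.8],
  [[0,0,-0.01],[0,0,0],0.8],
  [[0,0,-0.02],[0,0,0],0.8],
  [[0,0,-0.02],[0,0,0],-1],
  [[0,0,-0.02],[0,0,0],-1],
  [[0,0,-0.02],[0,0,0],-1],
  [[0,0,-0.02],[0,0,0],-1],
  [[0,0,-0.02],[0,0,0],-1],
  [[0,0,-0.02],[0,0,0],-1],
])

```text
t: 14.92
ee_pos: [457.7, -149.6, -10.7]
orientation: [-0.707, -3.053, 0.001]
ft_force: [-0.7, 0.2, 1.9]
width: 61.4
grasp_force: 30.0
```

step_arm([
  [[0,0,-0.04],[0,0,0],-1],
  [[0,0,-0.1],[0,0,0],-1],
  [[0,0,-0.2],[0,0,0],-1],
  [[0,0,-0.3],[0,0,0],-1],
  [[0,0,-0.3],[0,0,0],-1],
])

```text
t: 15.33
ee_pos: [461.2, -150.7, 83.3]
orientation: [-0.709, -3.06, 0.002]
ft_force: [1.3, -1.1, -1.2]
width: 61.2
grasp_force: 30.0
```

```bash
python3 - <<'E'
from mv import *
D=Rdown(RY+np.pi/2)
plan([(rp(-85,0,60),D),(rp(-85,0,-2),D)])
E
```

```text
t 15.33 [ 461.2 -150.7   83.3] q [-0.34  0.4   2.01 -0.    0.73 -1.45] w 61.2 F [ 1.3 -1.1 -1.2]
-> [566.1 130.7  60. ] d [0.0982, 0.9966, 0.0763] r [-0.0009, -0.0003, -0.4015] rows 7.2
-> [566.1 130.7  -2. ] d [0.0982, 0.9969, 0.283] r [-0.0009, -0.0003, -0.4015] rows 7.5
```

step_arm([
  [[0.098,0.997,0],[-0.001,0,-0.4015],-1],
  [[0.098,0.997,0],[-0.001,0,-0.4015],-1],
  [[0.098,0.997,0],[-0.001,0,-0.4015],-1],
  [[0.098,0.997,0],[-0.001,0,-0.4015],-1],
  [[0.098,0.997,0],[-0.001,0,-0.4015],-1],
  [[0.098,0.997,0],[-0.001,0,-0.4015],-1],
  [[0.098,0.997,0],[-0.001,0,-0.4015],-1],
  [[0.098,0.997,0],[-0.001,0,-0.4015],-1],
  [[0.098,0.997,0],[-0.001,0,-0.4015],-1],
  [[0.098,0.997,0],[-0.001,0,-0.4015],-1],
  [[0.098,0.997,0],[-0.001,0,-0.4015],-1],
])

```text
t: 16.25
ee_pos: [562.1, 130.5, 78.0]
orientation: [0.229, -3.124, -0.004]
ft_force: [-0.5, 0.2, -1.5]
width: 61.4
grasp_force: 30.0
```

```bash
python3 - <<'E'
from mv import *
D=Rdown(RY+np.pi/2)
plan([(rp(-85,0,30),D),(rp(-85,0,-2),D)])
E
```

```text
t 16.25 [562.1 130.5  78. ] q [ 0.21  0.52  1.81  0.    0.83 -1.52] w 61.4 F [-0.5  0.2 -1.5]
-> [566.1 130.7  30. ] d [-0.0146, -0.0017, 0.1598] r [0.0021, -0.0058, -0.0004] rows 1.2
-> [566.1 130.7  -2. ] d [-0.0156, -0.0021, 0.2664] r [0.0021, -0.0058, -0.0004] rows 1.9
```

step_arm([
  [[-0.015,-0.002,0.06],[0.002,-0.006,0],-1],
  [[-0.015,-0.002,0.12],[0.002,-0.006,0],-1],
  [[-0.015,-0.002,0.18],[0.002,-0.006,0],-1],
  [[-0.015,-0.002,0.22],[0.002,-0.006,0],-1],
  [[-0.015,-0.002,0.245],[0.002,-0.006,0],-1],
  [[-0.015,-0.002,0.26],[0.002,-0.006,0],-1],
  [[-0.015,-0.002,0.26],[0.002,-0.006,0],-1],
  [[-0.015,-0.002,0.26],[0.002,-0.006,0],-1],
])

```text
t: 16.92
ee_pos: [567.7, 131.8, 1.1]
orientation: [-0.23, 3.13, 0.001]
ft_force: [0.8, -0.0, -2.1]
width: 61.1
grasp_force: 30.0
```

step_arm([
  [[0,0,0.003],[0,0,0],-1],
  [[0,0,0.006],[0,0,0],-1],
  [[0,0,0.006],[0,0,0],-1],
])

```text
t: 17.17
ee_pos: [567.8, 132.2, -0.6]
orientation: [-0.231, 3.13, 0.001]
ft_force: [-0.7, 0.0, -1.9]
width: 61.3
grasp_force: 30.0
```

step_arm([
  [[0,0,0.004],[0,0,0],-1],
  [[0,0,0.007],[0,0,0],-1],
  [[0,0,0.007],[0,0,0],-1],
])

```text
t: 17.42
ee_pos: [568.0, 132.4, -2.5]
orientation: [-0.23, 3.13, 0.001]
ft_force: [0.1, 1.0, 3.7]
width: 61.5
grasp_force: 30.0
```

step_arm([
  [[0,0,0.004],[0,0,0],-1],
  [[0,0,0.004],[0,0,0],-1],
])

```text
t: 17.58
ee_pos: [568.1, 132.4, -2.8]
orientation: [-0.23, 3.13, 0.002]
ft_force: [-3.2, 0.1, 15.0]
width: 61.3
grasp_force: 30.0
```

```bash
python3 - <<'E'
from mv import *
D=Rdown(RY+np.pi/2)
plan([(rp(-85,0,-2),D)])
E
```

```text
t 17.58 [568.1 132.4  -2.8] q [ 0.21  0.65  1.82  0.    0.67 -1.51] w 61.3 F [-3.2  0.1 15. ]
-> [566.1 130.7  -2. ] d [0.0074, -0.0045, -0.0026] r [0.0005, 0.0024, -0.0001] rows 0.1
```

step_arm([
  [[0,0,-0.005],[0,0,0],0.5],
  [[0,0,-0.005],[0,0,0],0.7],
  [[0,0,-0.005],[0,0,0],0.7],
  [[0,0,-0.005],[0,0,0],0.8],
  [[0,0,-0.05],[0,0,0],0.8],
  [[0,0,-0.15],[0,0,0],0.8],
  [[0,0,-0.25],[0,0,0],0.6],
  [[0,0,-0.35],[0,0,0],0],
  [[0,0,-0.35],[0,0,0],-0.5],
  [[0,0,-0.35],[0,0,0],-0.5],
])

```text
t: 18.42
ee_pos: [568.6, 132.3, 103.2]
orientation: [-0.23, 3.126, 0.002]
ft_force: [-0.5, 0.2, 0.4]
width: 56.0
grasp_force: 0.0
```

```bash
python3 - <<'E'
from mv import *
from scipy.optimize import least_squares
o=get_obs();p=o['ee_pos'];q=o['qpos']
# (q2,q3,q5,r,z)
D=np.array([[.42375,1.63058,1.08858,np.hypot(255.076,570.015),195.5],[.346,1.997,.796,np.hypot(461,150),112],[.52,1.5,1.13,np.hypot(673.2,104.5),186.9],
[.68,1.52,.95,np.hypot(697.4,72.6),64.7],[.25,1.95,.95,np.hypot(458.8,149.1),175.2],[.48,2.13,.54,np.hypot(438.8,29.4),17.4],[.65,1.82,.67,np.hypot(568.1,132.4),-2.8],[.55,1.43,1.15,np.hypot(710.2,22.3),193.9],
[q[1],q[2],q[4],np.hypot(*p[:2]),p[2]]])
def f(x): 
    a,L1,L2,c,h=x;s=D[:,0]+D[:,1]
    return np.r_[a+L1*np.sin(D[:,0])+L2*np.sin(s+c)-D[:,3],h+L1*np.cos(D[:,0])+L2*np.cos(s+c)-D[:,4]]
r=least_squares(f,[0,450,450,0,0]);print(r.x.round(3),f(r.x).round(1))
plan([])
E
```

```text
[-6.59500e+00  5.71123e+02  4.91880e+02  1.51000e-01 -3.22610e+01] [-0.1 -1.   1.8  1.   1.9  0.1  0.4 -1.9 -2.   1.2  0.7 -1.4  1.1 -0.1
  0.2 -1.5 -0.6  0.4]
t 18.42 [568.6 132.3 103.2] q [ 0.21  0.48  1.79  0.    0.86 -1.51] w 56.0 F [-0.5  0.2  0.4]
```

```bash
python3 - <<'E'
from mv import *
D=Rdown(RY+np.pi/2)
plan([(rp(-162,0,100),D),(rp(-162,0,-6),D),(rp(-22,0,-6),D)])
E
```

```text
t 18.42 [568.6 132.3 103.2] q [ 0.21  0.48  1.79  0.    0.86 -1.51] w 56.0 F [-0.5  0.2  0.4]
-> [489.9 119.5 100. ] d [0.2658, -0.004, 0.0087] r [0.0005, 0.0046, -0.0] rows 1.9
-> [489.9 119.5  -6. ] d [0.2683, -0.0043, 0.362] r [0.0005, 0.0046, -0.0] rows 3.2
-> [628.4 140.   -6. ] d [-0.1984, -0.0042, 0.3652] r [0.0005, 0.0046, -0.0] rows 3.0
```

step_arm([
  [[0.13,-0.004,0],[0,0.004,0],-0.5],
  [[0.27,-0.004,0],[0,0.004,0],-0.5],
  [[0.27,-0.004,0],[0,0.004,0],-0.5],
  [[0.27,-0.004,0.05],[0,0.004,0],-0.5],
  [[0.27,-0.004,0.14],[0,0.004,0],-0.5],
  [[0.27,-0.004,0.22],[0,0.004,0],-0.5],
  [[0.27,-0.004,0.29],[0,0.004,0],-0.5],
  [[0.27,-0.004,0.34],[0,0.004,0],-0.5],
  [[0.27,-0.004,0.36],[0,0.004,0],-0.5],
  [[0.27,-0.004,0.36],[0,0.004,0],-0.5],
])

```text
t: 19.25
ee_pos: [485.6, 118.7, -9.5]
orientation: [0.23, -3.125, 0.001]
ft_force: [-0.7, -0.1, -0.2]
width: 22.4
grasp_force: 0.0
```

```bash
python3 - <<'E'
from mv import *
D=Rdown(RY+np.pi/2)
plan([(rp(-162,0,-6),D),(rp(-22,0,-6),D)])
E
```

```text
t 19.25 [485.6 118.7  -9.5] q [ 0.22  0.59  2.    0.    0.56 -1.5 ] w 22.4 F [-0.7 -0.1 -0.2]
-> [489.9 119.5  -6. ] d [-0.0146, 0.0006, -0.0117] r [0.0002, -0.0054, -0.0] rows 0.1
-> [628.4 140.   -6. ] d [-0.4812, 0.0006, -0.0155] r [0.0002, -0.0054, -0.0] rows 3.5
```

step_arm([
  [[-0.03,0,-0.012],[0,-0.005,0],-0.5],
  [[-0.06,0,-0.012],[0,-0.005,0],-0.5],
  [[-0.09,0,-0.012],[0,-0.005,0],-0.5],
  [[-0.12,0,-0.012],[0,-0.005,0],-0.5],
  [[-0.15,0,-0.012],[0,-0.005,0],-0.5],
  [[-0.18,0,-0.012],[0,-0.005,0],-0.5],
  [[-0.21,0,-0.012],[0,-0.005,0],-0.5],
  [[-0.24,0,-0.012],[0,-0.005,0],-0.5],
  [[-0.27,0,-0.012],[0,-0.005,0],-0.5],
  [[-0.3,0,-0.012],[0,-0.005,0],-0.5],
  [[-0.33,0,-0.012],[0,-0.005,0],-0.5],
  [[-0.36,0,-0.012],[0,-0.005,0],-0.5],
  [[-0.39,0,-0.012],[0,-0.005,0],-0.5],
  [[-0.42,0,-0.012],[0,-0.005,0],-0.5],
  [[-0.44,0,-0.012],[0,-0.005,0],-0.5],
  [[-0.46,0,-0.012],[0,-0.005,0],-0.5],
  [[-0.47,0,-0.012],[0,-0.005,0],-0.5],
  [[-0.47,0,-0.012],[0,-0.005,0],-0.5],
])

```text
t: 20.75
ee_pos: [628.1, 139.9, -4.4]
orientation: [-0.23, 3.128, 0.002]
ft_force: [0.6, -0.4, -0.1]
width: 21.9
grasp_force: 0.0
```

```bash
python3 - <<'E'
from mv import *
D=Rdown(RY+np.pi/2)
plan([(rp(-60,0,-6),D),([430,100,300],D)])
E
```

```text
t 20.75 [628.1 139.9  -4.4] q [ 0.2   0.71  1.68  0.    0.75 -1.52] w 21.9 F [ 0.6 -0.4 -0.1]
-> [590.8 134.4  -6. ] d [0.1254, 0.0002, 0.0046] r [0.0004, 0.0035, -0.0001] rows 0.9
-> [430 100 300] d [0.6672, -0.0342, -1.0183] r [0.0004, 0.0035, -0.0001] rows 8.8
```

step_arm([
  [[0.1,0,0],[0,0.003,0],-0.5],
  [[0.2,0,-0.05],[0,0.003,0],-0.5],
  [[0.3,0,-0.15],[0,0.003,0],-0.5],
  [[0.65,-0.03,-1],[0,0.003,0],-0.5],
  [[0.65,-0.03,-1],[0,0.003,0],-0.5],
  [[0.65,-0.03,-1],[0,0.003,0],-0.5],
  [[0.65,-0.03,-1],[0,0.003,0],-0.5],
  [[0.65,-0.03,-1],[0,0.003,0],-0.5],
  [[0.65,-0.03,-1],[0,0.003,0],-0.5],
  [[0.65,-0.03,-1],[0,0.003,0],-0.5],
  [[0.65,-0.03,-1],[0,0.003,0],-0.5],
  [[0.65,-0.03,-1],[0,0.003,0],-0.5],
  [[0.65,-0.03,-1],[0,0.003,0],-0.5],
])

```text
t: 21.83
ee_pos: [434.0, 101.9, 294.1]
orientation: [0.231, -3.132, -0.001]
ft_force: [0.2, -1.2, -0.5]
width: 22.1
grasp_force: 0.0
```

```bash
cat > cone.py <<'E'
from mv import *
o=get_obs();q=o['qpos'];R0=R.from_rotvec(o['orientation']);L=240
phi=q[1]+q[2];f=np.array([np.sin(phi)*np.cos(q[0]),np.sin(phi)*np.sin(q[0]),np.cos(phi)])
plan([]);ft=R0.inv().apply(f);print('f_tool',ft.round(3),'q4',q[3],'angle to tool z',np.arccos(ft[2]).round(3))
for a in(.25,.5,.75,1,1.25,1.5):
    for s in(1,-1):
        d=(R.from_rotvec(ft*a*s).apply([0,0,L])-[0,0,L])/300
        print(s*a,'d',d.round(3).tolist(),'r',(ft*a*s/1.5).round(3).tolist())
E
python3 cone.py
```

```text
t 21.83 [434.  101.9 294.1] q [ 0.2   0.04  1.9   0.    1.21 -1.51] w 22.1 F [ 0.2 -1.2 -0.5]
f_tool [-0.933  0.053  0.355] q4 0.0006325226532599924 angle to tool z 1.208
0.25 d [0.002, 0.185, -0.022] r [-0.156, 0.009, 0.059]
-0.25 d [-0.019, -0.184, -0.022] r [0.156, -0.009, -0.059]
0.5 d [-0.012, 0.36, -0.086] r [-0.311, 0.018, 0.118]
-0.5 d [-0.053, -0.356, -0.086] r [0.311, -0.018, -0.118]
0.75 d [-0.042, 0.513, -0.188] r [-0.467, 0.026, 0.177]
-0.75 d [-0.1, -0.505, -0.188] r [0.467, -0.026, -0.177]
1 d [-0.086, 0.635, -0.321] r [-0.622, 0.035, 0.237]
-1 d [-0.157, -0.621, -0.321] r [0.622, -0.035, -0.237]
1.25 d [-0.142, 0.719, -0.479] r [-0.778, 0.044, 0.296]
-1.25 d [-0.221, -0.698, -0.479] r [0.778, -0.044, -0.296]
1.5 d [-0.204, 0.759, -0.65] r [-0.933, 0.053, 0.355]
-1.5 d [-0.288, -0.731, -0.65] r [0.933, -0.053, -0.355]
```

step_arm([
  [[0.2,0,0.6],[0,0,0],-0.5],
  [[0.2,0,0.6],[0,0,0],-0.5],
  [[0.2,0,0.6],[0,0,0],-0.5],
  [[0.2,0,0.6],[0,0,0],-0.5],
  [[0.2,0,0.6],[0,0,0],-0.5],
  [[0.2,0,0.6],[0,0,0],-0.5],
  [[0.2,0,0.6],[0,0,0],-0.5],
  [[0.2,0,0.6],[0,0,0],-0.5],
])

```text
t: 22.5
ee_pos: [376.1, 93.5, 115.2]
orientation: [0.231, -3.133, -0.001]
ft_force: [0.4, 0.7, 0.5]
width: 21.7
grasp_force: 0.0
```

```bash
python3 cone.py
```

```text
t 22.5 [376.1  93.5 115.2] q [ 0.21  0.21  2.19  0.    0.74 -1.51] w 21.7 F [0.4 0.7 0.5]
f_tool [-0.67   0.043  0.741] q4 0.0008449616487602152 angle to tool z 0.736
0.25 d [-0.004, 0.133, -0.011] r [-0.112, 0.007, 0.124]
-0.25 d [-0.021, -0.132, -0.011] r [0.112, -0.007, -0.124]
0.5 d [-0.032, 0.26, -0.044] r [-0.223, 0.014, 0.247]
-0.5 d [-0.065, -0.254, -0.044] r [0.223, -0.014, -0.247]
0.75 d [-0.083, 0.372, -0.097] r [-0.335, 0.022, 0.371]
-0.75 d [-0.13, -0.358, -0.097] r [0.335, -0.022, -0.371]
1 d [-0.153, 0.463, -0.166] r [-0.447, 0.029, 0.494]
-1 d [-0.212, -0.439, -0.166] r [0.447, -0.029, -0.494]
1.25 d [-0.239, 0.526, -0.247] r [-0.558, 0.036, 0.618]
-1.25 d [-0.305, -0.491, -0.247] r [0.558, -0.036, -0.618]
1.5 d [-0.334, 0.559, -0.335] r [-0.67, 0.043, 0.741]
-1.5 d [-0.404, -0.511, -0.335] r [0.67, -0.043, -0.741]
```

step_arm([
  [[-0.002,0.066,-0.003],[-0.056,0.003,0.062],-0.5],
  [[-0.004,0.133,-0.011],[-0.112,0.007,0.124],-0.5],
  [[-0.004,0.133,-0.011],[-0.112,0.007,0.124],-0.5],
])

```text
t: 22.75
ee_pos: [372.3, 134.0, 119.8]
orientation: [-0.067, -3.109, -0.267]
ft_force: [0.1, -0.5, -0.3]
width: 21.8
grasp_force: 0.0
```

```bash
python3 -c "
from mv import *
plan([])"
```

```text
t 22.75 [372.3 134.  119.8] q [ 0.17  0.21  2.2   0.26  0.74 -1.55] w 21.8 F [ 0.1 -0.5 -0.3]
```

```bash
sed -i 's/L=240/L=330/; s/for s in(1,-1)/for s in(1,)/' cone.py; python3 cone.py
```

```text
t 22.75 [372.3 134.  119.8] q [ 0.17  0.21  2.2   0.26  0.74 -1.55] w 21.8 F [ 0.1 -0.5 -0.3]
f_tool [-0.672  0.014  0.74 ] q4 0.2573355672214549 angle to tool z 0.738
0.25 d [-0.013, 0.183, -0.015] r [-0.112, 0.002, 0.123]
0.5 d [-0.059, 0.356, -0.061] r [-0.224, 0.005, 0.247]
0.75 d [-0.136, 0.507, -0.134] r [-0.336, 0.007, 0.37]
1 d [-0.238, 0.628, -0.229] r [-0.448, 0.009, 0.493]
1.25 d [-0.36, 0.71, -0.341] r [-0.56, 0.012, 0.617]
1.5 d [-0.493, 0.749, -0.462] r [-0.672, 0.014, 0.74]
```

step_arm([
  [[-0.006,0.09,-0.007],[-0.056,0.001,0.062],-0.5],
  [[-0.013,0.183,-0.015],[-0.112,0.002,0.123],-0.5],
  [[-0.036,0.27,-0.038],[-0.168,0.003,0.185],-0.5],
  [[-0.059,0.356,-0.061],[-0.224,0.005,0.247],-0.5],
  [[-0.097,0.43,-0.097],[-0.28,0.006,0.308],-0.5],
  [[-0.136,0.507,-0.134],[-0.336,0.007,0.37],-0.5],
  [[-0.187,0.57,-0.181],[-0.392,0.008,0.432],-0.5],
  [[-0.238,0.628,-0.229],[-0.448,0.009,0.493],-0.5],
  [[-0.3,0.67,-0.285],[-0.504,0.01,0.555],-0.5],
  [[-0.36,0.71,-0.341],[-0.56,0.012,0.617],-0.5],
  [[-0.427,0.73,-0.4],[-0.616,0.013,0.678],-0.5],
  [[-0.493,0.749,-0.462],[-0.672,0.014,0.74],-0.5],
  [[-0.493,0.749,-0.462],[-0.672,0.014,0.74],-0.5],
])

```text
t: 23.83
ee_pos: [531.8, 326.3, 290.9]
orientation: [-1.585, -2.071, -1.564]
ft_force: [-0.4, 0.3, -1.3]
width: 21.9
grasp_force: 0.0
```

```bash
python3 cone.py
```

```text
t 23.83 [531.8 326.3 290.9] q [ 0.16  0.21  2.21  1.76  0.74 -1.57] w 21.9 F [-0.4  0.3 -1.3]
f_tool [-0.677  0.004  0.736] q4 1.7604289054736644 angle to tool z 0.744
0.25 d [-0.016, 0.184, -0.016] r [-0.113, 0.001, 0.123]
0.5 d [-0.065, 0.358, -0.062] r [-0.226, 0.001, 0.245]
0.75 d [-0.144, 0.509, -0.135] r [-0.339, 0.002, 0.368]
1 d [-0.248, 0.628, -0.232] r [-0.451, 0.003, 0.491]
1.25 d [-0.371, 0.709, -0.345] r [-0.564, 0.003, 0.613]
1.5 d [-0.505, 0.746, -0.469] r [-0.677, 0.004, 0.736]
```

step_arm([
  [[-0.008,0.09,-0.008],[-0.056,0.001,0.062],-0.5],
  [[-0.016,0.184,-0.016],[-0.113,0.001,0.123],-0.5],
  [[-0.04,0.27,-0.04],[-0.17,0.001,0.184],-0.5],
  [[-0.065,0.358,-0.062],[-0.226,0.001,0.245],-0.5],
  [[-0.104,0.43,-0.098],[-0.282,0.002,0.307],-0.5],
  [[-0.144,0.509,-0.135],[-0.339,0.002,0.368],-0.5],
  [[-0.196,0.57,-0.183],[-0.395,0.002,0.43],-0.5],
  [[-0.248,0.628,-0.232],[-0.451,0.003,0.491],-0.5],
  [[-0.31,0.67,-0.29],[-0.508,0.003,0.552],-0.5],
  [[-0.371,0.709,-0.345],[-0.564,0.003,0.613],-0.5],
  [[-0.438,0.73,-0.407],[-0.62,0.003,0.674],-0.5],
  [[-0.438,0.73,-0.407],[-0.62,0.003,0.674],-0.5],
])

```text
t: 24.83
ee_pos: [699.8, 133.2, 408.8]
orientation: [-2.248, -0.193, -2.021]
ft_force: [0.3, 0.5, -0.2]
width: 21.9
grasp_force: 0.0
```

```bash
python3 - <<'E'
from mv import *
T=Rtilt(.87,RY,-1)
plan([(rp(-75,0,200),T),(rp(-75,0,60),T)])
T=Rtilt(.87,RY,1)
plan([(rp(-75,0,200),T),(rp(-75,0,60),T)])
E
```

```text
t 24.83 [699.8 133.2 408.8] q [ 0.17  0.22  2.22  3.15  0.75 -1.58] w 21.9 F [ 0.3  0.5 -0.2]
-> [576.  132.2 200. ] d [-0.7351, -0.0678, -0.3309] r [-0.0138, -0.3962, 0.0071] rows 5.8
-> [576.  132.2  60. ] d [-1.1992, -0.0686, -0.2813] r [-0.0138, -0.3962, 0.0071] rows 8.9
t 24.83 [699.8 133.2 408.8] q [ 0.17  0.22  2.22  3.15  0.75 -1.58] w 21.9 F [ 0.3  0.5 -0.2]
-> [576.  132.2 200. ] d [-0.7351, -0.0678, -0.3309] r [0.6111, -0.0213, -1.9958] rows 25.0
-> [576.  132.2  60. ] d [-1.1992, -0.0686, -0.2813] r [0.6111, -0.0213, -1.9958] rows 25.0
```

step_arm([
  [[-0.735,-0.068,-0.331],[-0.014,-0.396,0.007],-0.5],
  [[-0.735,-0.068,-0.331],[-0.014,-0.396,0.007],-0.5],
  [[-0.735,-0.068,-0.331],[-0.014,-0.396,0.007],-0.5],
  [[-0.735,-0.068,-0.331],[-0.014,-0.396,0.007],-0.5],
  [[-0.735,-0.068,-0.331],[-0.014,-0.396,0.007],-0.5],
  [[-0.735,-0.068,-0.331],[-0.014,-0.396,0.007],-0.5],
  [[-0.735,-0.068,-0.331],[-0.014,-0.396,0.007],-0.5],
  [[-0.735,-0.068,-0.331],[-0.014,-0.396,0.007],-0.5],
  [[-0.735,-0.068,-0.331],[-0.014,-0.396,0.007],-0.5],
])

```text
t: 25.58
ee_pos: [576.7, 132.7, 200.5]
orientation: [-2.787, -0.21, -1.296]
ft_force: [0.6, -0.5, -0.2]
width: 22.1
grasp_force: 0.0
```

```bash
python3 - <<'E'
from mv import *
T=Rtilt(.87,RY,-1)
plan([(rp(-60,0,60),T),(rp(-60,0,15),T)])
cam('scene','s5.png')
E
```

```text
t 25.58 [576.7 132.7 200.5] q [ 0.25  0.23  2.32  3.43  0.28 -1.79] w 22.1 F [ 0.6 -0.5 -0.2]
-> [590.8 134.4  60. ] d [-0.3274, 0.0003, 0.3381] r [-0.0002, -0.0005, 0.0023] rows 3.4
-> [590.8 134.4  15. ] d [-0.4421, -0.0, 0.4348] r [-0.0002, -0.0005, 0.0023] rows 4.5
```

step_arm([
  [[-0.1,0,0.1],[0,0,0.002],-0.5],
  [[-0.2,0,0.2],[0,0,0.002],-0.5],
  [[-0.3,0,0.3],[0,0,0.002],-0.5],
  [[-0.37,0,0.37],[0,0,0.002],-0.5],
  [[-0.4,0,0.4],[0,0,0.002],-0.5],
  [[-0.42,0,0.42],[0,0,0.002],-0.5],
  [[-0.42,0,0.42],[0,0,0.002],-0.5],
  [[-0.42,0,0.42],[0,0,0.002],-0.5],
])

```text
t: 26.3
ee_pos: [590.8, 134.4, 22.3]
orientation: [-2.786, -0.2, -1.294]
ft_force: [0.4, 0.1, 0.1]
width: 21.9
grasp_force: 0.0
```

```bash
python3 - <<'E'
from mv import *
T=Rtilt(.87,RY,-1)
plan([(rp(-60,0,10),T),(rp(-60,0,0),T)])
o=get_obs();p=o['ee_pos'];z=R.from_rotvec(o['orientation']).as_matrix()[:,2]
cam('scene','s6.png')
ht=proj('scene',[p-26*z])[0];hw=proj('scene',[p+[0,0,26]])[0]
b=cv2.imread('pics/s6.png')
u,v=245,185
c=cv2.resize(b[v:v+120,u:u+160],(800,600),interpolation=3)
for h,col in((ht,(0,255,0)),(hw,(255,0,0))): cv2.circle(c,tuple(int(k) for k in ((h-[u,v]+.5)*5)),4,col,-1)
cv2.imwrite('pics/c8.png',c);print(ht,hw)
E
```

```text
t 26.3 [590.8 134.4  22.3] q [ 0.25  0.74  2.3   3.25  0.77 -1.58] w 21.9 F [0.4 0.1 0.1]
-> [590.8 134.4  10. ] d [-0.0312, 0.0, 0.0265] r [0.0004, 0.0002, -0.0021] rows 0.3
-> [590.8 134.4   0. ] d [-0.0566, 0.0001, 0.048] r [0.0004, 0.0002, -0.0021] rows 0.5
[280.19143837 247.42836063] [284.58757443 240.78145764]
```

View pics/c8.png

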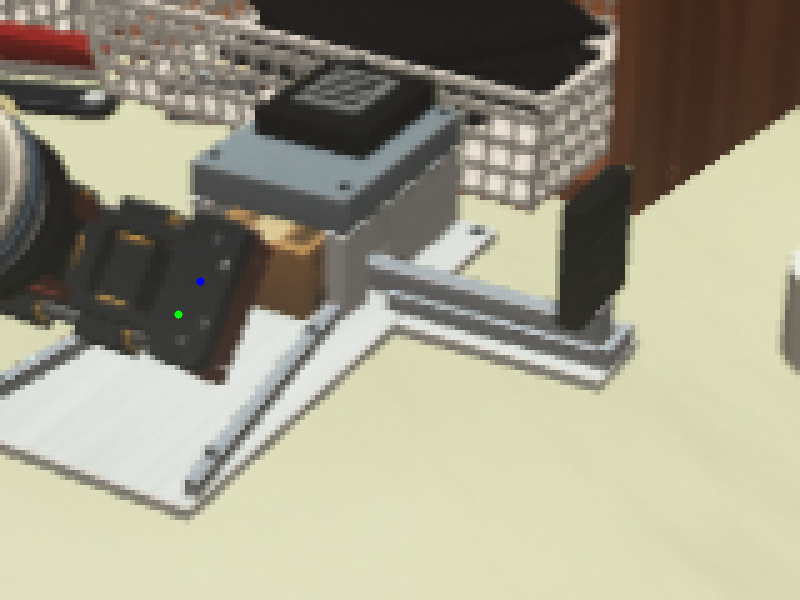

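The parcel is in the tunnel mouth with its rear end, at (300,260), still sticking out a little. The lock is out, at (595,245). The tilted gripper hides its own tips, so I'll find the deck by touch.

step_arm([
  [[-0.015,0,0.013],[0,0,0],-0.5],
  [[-0.031,0,0.026],[0,0,0],-0.5],
  [[-0.036,0,0.03],[0,0,0],-0.5],
  [[-0.041,0,0.034],[0,0,0],-0.5],
  [[-0.041,0,0.034],[0,0,0],-0.5],
])

```text
t: 26.77
ee_pos: [589.4, 134.1, 5.0]
orientation: [-2.788, -0.2, -1.291]
ft_force: [0.1, 0.5, -1.2]
width: 21.7
grasp_force: 0.0
```

step_arm([
  [[-0.005,0,0.004],[0,0,0],-0.5],
  [[-0.01,0,0.008],[0,0,0],-0.5],
  [[-0.01,0,0.008],[0,0,0],-0.5],
])

```text
t: 27.02
ee_pos: [589.2, 134.1, 1.1]
orientation: [-2.788, -0.2, -1.291]
ft_force: [0.5, -0.0, -0.4]
width: 22.0
grasp_force: 0.0
```

step_arm([
  [[-0.004,0,0.003],[0,0,0],-0.5],
  [[-0.007,0,0.006],[0,0,0],-0.5],
  [[-0.007,0,0.006],[0,0,0],-0.5],
])

```text
t: 27.27
ee_pos: [589.4, 134.2, -1.0]
orientation: [-2.787, -0.2, -1.293]
ft_force: [-1.8, -0.4, 5.5]
width: 22.1
grasp_force: 2.5
```

Contact came at reported z ≈ -1. That matches tips 26 mm shorter along the tool axis. I'll lift about 7 mm and push in with the slanted tool.

```bash
python3 - <<'E'
from mv import *
T=Rtilt(.87,RY,-1)
plan([(rp(-61,0,6.5),T),(rp(-5,0,6.5),T),(rp(20,0,6.5),T),(rp(31,0,6.5),T)])
E
```

```text
t 27.27 [589.4 134.2  -1. ] q [ 0.25  0.8   2.29  3.25  0.82 -1.57] w 22.1 F [-1.8 -0.4  5.5]
-> [589.9 134.3   6.5] d [0.0201, -0.0002, -0.0151] r [0.0005, 0.0008, -0.0024] rows 0.2
-> [645.3 142.5   6.5] d [0.1407, -0.0007, 0.1275] r [0.0005, 0.0008, -0.0024] rows 1.4
-> [670.  146.1   6.5] d [0.1945, -0.001, 0.1911] r [0.0005, 0.0008, -0.0024] rows 2.0
-> [680.9 147.7   6.5] d [0.2182, -0.0011, 0.2191] r [0.0005, 0.0008, -0.0024] rows 2.2
```

step_arm([
  [[0.02,0,-0.015],[0,0,0],-0.5],
  [[0.02,0,-0.015],[0,0,0],-0.5],
  [[0.044,0,0.013],[0,0,0],-0.5],
  [[0.068,0,0.042],[0,0,0],-0.5],
  [[0.092,0,0.07],[0,0,0],-0.5],
  [[0.117,0,0.099],[0,0,0],-0.5],
  [[0.141,-0.001,0.127],[0,0,0],-0.5],
  [[0.154,-0.001,0.143],[0,0,0],-0.5],
  [[0.168,-0.001,0.159],[0,0,0],-0.5],
  [[0.181,-0.001,0.175],[0,0,0],-0.5],
  [[0.194,-0.001,0.191],[0,0,0],-0.5],
  [[0.194,-0.001,0.191],[0,0,0],-0.5],
])

```text
t: 28.27
ee_pos: [671.1, 146.3, 6.3]
orientation: [-2.787, -0.199, -1.293]
ft_force: [-0.1, -0.5, 0.2]
width: 22.1
grasp_force: 0.0
```

```bash
python3 - <<'E'
from mv import *
T=Rtilt(.87,RY,-1)
plan([(rp(24,0,7),T),(rp(28,0,7),T),(rp(32,0,7),T),(rp(36,0,7),T)])
E
```

```text
t 28.27 [671.1 146.3   6.3] q [ 0.23  0.78  2.13  3.25  0.64 -1.6 ] w 22.1 F [-0.1 -0.5  0.2]
-> [673.9 146.7   7. ] d [0.0081, -0.0, 0.0059] r [0.0006, 0.0007, -0.0025] rows 0.1
-> [677.9 147.3   7. ] d [0.0167, -0.0001, 0.016] r [0.0006, 0.0007, -0.0025] rows 0.2
-> [681.9 147.9   7. ] d [0.0253, -0.0001, 0.0262] r [0.0006, 0.0007, -0.0025] rows 0.3
-> [685.8 148.5   7. ] d [0.0339, -0.0001, 0.0364] r [0.0006, 0.0007, -0.0025] rows 0.4
```

step_arm([
  [[0.009,0,0.01],[0,0,0],-0.5],
  [[0.017,0,0.019],[0,0,0],-0.5],
  [[0.017,0,0.019],[0,0,0],-0.5],
])

```text
t: 28.52
ee_pos: [678.0, 147.3, 6.3]
orientation: [-2.788, -0.199, -1.292]
ft_force: [-0.7, -0.0, -1.0]
width: 22.1
grasp_force: 0.1
```

step_arm([
  [[0.004,0,0.005],[0,0,0],-0.5],
  [[0.007,0,0.008],[0,0,0],-0.5],
  [[0.007,0,0.008],[0,0,0],-0.5],
])

```text
t: 28.77
ee_pos: [680.7, 147.7, 6.2]
orientation: [-2.788, -0.2, -1.291]
ft_force: [-0.4, -0.2, -1.0]
width: 21.7
grasp_force: 0.2
```

step_arm([
  [[0.003,0,0.003],[0,0,0],-0.5],
  [[0.005,0,0.006],[0,0,0],-0.5],
  [[0.005,0,0.006],[0,0,0],-0.5],
])

```text
t: 29.02
ee_pos: [682.0, 147.8, 5.9]
orientation: [-2.789, -0.2, -1.29]
ft_force: [-5.6, -1.2, 3.1]
width: 21.9
grasp_force: 2.8
```

step_arm([
  [[0.003,0,0.003],[0,0,0],-0.5],
  [[0.005,0,0.006],[0,0,0],-0.5],
  [[0.005,0,0.006],[0,0,0],-0.5],
])

```text
t: 29.27
ee_pos: [682.4, 147.8, 5.7]
orientation: [-2.79, -0.2, -1.287]
ft_force: [-16.7, -2.4, 12.2]
width: 21.9
grasp_force: 8.3
```

step_arm([
  [[-0.03,0,-0.035],[0,0,0],-0.5],
  [[-0.08,0,-0.095],[0,0,0],-0.5],
  [[-0.14,0,-0.165],[0,0,0],-0.5],
  [[-0.194,0,-0.229],[0,0,0],-0.5],
  [[-0.12,0,-0.29],[0,0,0],-0.5],
  [[-0.05,0,-0.36],[0,0,0],-0.5],
  [[0.05,0,-0.44],[0,0,0],-0.5],
  [[0.05,0,-0.44],[0,0,0],-0.5],
  [[0.05,0,-0.44],[0,0,0],-0.5],
  [[0.05,0,-0.44],[0,0,0],-0.5],
])

```text
t: 30.1
ee_pos: [595.5, 135.1, 103.5]
orientation: [-2.787, -0.199, -1.293]
ft_force: [-1.1, 0.0, 0.7]
width: 22.2
grasp_force: 0.0
```

```bash
python3 - <<'E'
from mv import *
plan([])
cam('scene','s7.png');cam('top','t7.png')
b=cv2.cvtColor(cv2.imread('pics/s7.png'),cv2.COLOR_BGR2HSV)
for z in(8,28,47):
    for x in(-10,8,18.5):
        u,v=proj('scene',[rp(x,10,z)])[0]; print((x,z),(round(u),round(v)),b[int(round(v)),int(round(u))].tolist())
for n in('s','t'):
    d=cv2.absdiff(cv2.imread(f'pics/{n}7.png'),cv2.imread('pics/scene0.png' if n=='s' else 'pics/top0.png')).max(2)
    for nm,P in(('thick',[500,391,50]),('label',[800,-113,50]),('tape',[675,429,25])):
        u,v=proj('scene' if n=='s' else 'top',[P])[0].astype(int);print(n,nm,d[v-12:v+12,u-12:u+12].mean().round(1))
E
```

```text
t 30.1 [595.5 135.1 103.5] q [ 0.25  0.51  2.31  3.29  0.55 -1.63] w 22.2 F [-1.1  0.   0.7]
(-10, 8) (293, 245) [50, 7, 224]
(8, 8) (296, 243) [50, 7, 225]
(18.5, 8) (298, 241) [47, 8, 220]
(-10, 28) (292, 239) [55, 7, 226]
(8, 28) (296, 236) [15, 113, 90]
(18.5, 28) (298, 234) [15, 114, 94]
(-10, 47) (292, 232) [16, 43, 101]
(8, 47) (296, 230) [14, 122, 100]
(18.5, 47) (298, 228) [15, 105, 97]
s thick 2.1
s label 2.1
s tape 45.4
t thick 3.6
t label 3.7
t tape 3.7
```

```bash
python3 - <<'E'
from mv import *
b=cv2.cvtColor(cv2.imread('pics/s7.png'),cv2.COLOR_BGR2HSV)
print([(v,b[v,297,1]) for v in range(234,246)], proj('scene',[rp(18,10,8),rp(10,10,8)]).round(1).tolist())
print(close_job())
E
```

```text
[(234, np.uint8(114)), (235, np.uint8(115)), (236, np.uint8(112)), (237, np.uint8(112)), (238, np.uint8(109)), (239, np.uint8(108)), (240, np.uint8(19)), (241, np.uint8(8)), (242, np.uint8(7)), (243, np.uint8(7)), (244, np.uint8(6)), (245, np.uint8(6))] [[298.2, 241.0], [296.6, 242.3]]
the job is handed in; nothing more can be done
None
```

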